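# Turn a cover plate over at the wall edge of the fixture

### The arm

A 7-joint arm with a two-finger parallel gripper is mounted at the origin on the work surface. World frame = base frame: x ahead of the robot, y to its left, z up, the work surface at z = 0. Lengths are in m, angles in rad, forces in N, time in s.
With the tool pointing down it reaches from about 0.375 to 0.925 m from the base axis. Payload 3.1 kg.
Tool frame: the origin (TCP) lies on the centre line of the jaws, within the pads' length; the fingertips stand 8 mm ahead of it and the grasp point (between the pads) lies 11 mm behind it; x points along the fingers, z is the direction in which the jaws open and shut, and the axes are right-handed (so a half turn about x gives the same grasp; the last joint's range is limited). The gripper opens to 85 mm and grips with 20 to 120 N. Pads are 22 mm wide; open, the fingers measure 114 mm over their backs; the gripper's body (76 mm by 85 mm) begins 54 mm behind the grasp point. The pads swing forward as they close: fully open they stand 13 mm farther back than shut.
Start: joints at [1.106, 0.383, 0.044, 1.598, -0.018, 1.161, -0.05], TCP at [0.233, -0.607, 0.239] pointing down, gripper open.
Joint ranges: [-2.61, 2.61], [-0.41, 2.15], [-1.48, 1.57], [0, 2.5], [-1.57, 4.71], [0.05, 1.97], [-2.85, 2.85]. Speed limits (rad/s): [2.79, 2.79, 3.14, 3.14, 3.14, 3.14, 3.14].

### API

Orientations are given as a unit quaternion [x, y, z, w].
In Python, from station import r, eyes, order gives the robot as it stands.
- The arm moves only by the shell command python3 -m crank 'ROWS' [FORCE]. ROWS is text: rows parted by semicolons, each of 7 numbers parted by spaces: the shift along the tool's x, y, z in cm, then the turn, a rotation vector about the tool's x, y, z in degrees, then the closure, from 0 (fully open) to 1 (shut). A call has 1 to 20 rows; each row is the pose to reach, as a shift and turn from the pose commanded when the call began, along the tool's axes at that moment; what a row does not reach only later rows make up. A row lasts 1/12 s, in which the tool goes at most 41.7 mm and 7.16 degrees, less where a joint would pass 70% of its speed; a pose out of reach is approached as far as the arm can. A call with a gripper value outside its range is refused whole. The fingers move at their own pace and stop on an object; FORCE is the grip in N (left out, the last holds). Time passes only in rows, so rows that repeat a pose let the fingers close. It gives the time, the measured TCP pose, the force and the opening at its end, in the units of the state.
- r.sense(): the state, without advancing time (a new reading comes with each control period).
- eyes.get_image(name): name is "scene" or "top" or "wrist"; returns the picture (400x640x3 uint8, blue, green, red); there is no depth.
- eyes.camera_params(name): a dict with "camera_matrix" (3x3 intrinsics, pixels), "cam_to_world" (4x4, takes a point from camera to world coordinates). Camera axes: x right, y down, z forward; pixel columns grow to the right and rows downward; lengths in m; the calibration is good to about 2 mm. A picture is of the moment at which its call begins: read the wrist's pose just before it. camera_params takes no time and is no camera call; for the wrist camera it gives the pose at the moment of the call.
- order.sign_off(): hands the job in, once; it reports no verdict.
The state is a dict: "t": time; "joints": joint angles; "dq": joint speeds; "joint_efforts": joint torques, N m; "tool_pos": TCP position; "eef_rot": TCP orientation; "contact_force": force on the tool from outside, world axes, zero at the start; "moment": the same for the moment, N m; "grip_width": finger opening in m.
Only numpy, scipy, OpenCV 4.12 (cv2) and the standard library are available. Lean on these libraries where they do the work, as an engineer would, in place of code of your own. Each camera call takes 0.05 s, during which the arm holds its last target.

### The job

Turn the cover plate on the turnover station over so that its silver face is up: only push it with the fingers, never lift it, along the near block until its front drops into the gap against the wall, then push it on so that it tips up and flips over the red wall edge onto the far block. Then push it along the far block until it lies flat and square against the blue back stop, and take the hand away. Leave everything else where it is.

Things in the scene. Friction and masses are not known exactly. Their poses are not given: they have to be found in the camera images.
- station: Fixed, level turnover station: grey aluminium blocks with round holes, 190 mm wide, on a black base. Origin: at table height, under the wall face, on the centre line. x: direction of pushing (near block, gap, wall, far block), y across, z up. In this frame, mm: near block top z 34, x -220 to -60; gap x -60 to 0, its dark floor slopes down from z 34 to z 12 at the wall foot; far block top z 37, x 0 to 115.
- wall_edge (a point): Middle of the red-painted top edge of the wall. The wall is the upright face of the far block (station x 0), rising 25 mm from its foot (z 12 mm) to this edge (z 37 mm), which is 3 mm above the near block. Axes as the station's.
- back_stop (a point): Middle of the face of the blue back stop bar, at the height of the far block's top (station x 115 mm, z 37 mm); the bar runs across the whole far block and stands 12 mm above it. Axes as the station's.
- plate: Loose flat cover plate, 90 x 56 x 8 mm, 85 to 150 g; one face black, the other bare silver with a green stripe. Origin at its centre; x along the 90 mm side, y along the 56 mm side, z out of the black face. Starts flat on the near block, black up, long side along the station's x within 0.2 rad, within 12 mm of the centre line.
- plate_tail (a point): Middle of the plate's short edge away from the wall (plate x -45 mm). Once over half of the plate overhangs the gap, its front drops to the wall foot and this tail stands up, plate at about 20 degrees; a finger pressed on the tail can hold it level: ease off and it drops. Pushed on, the tail may stick to the finger: let the finger rise with it on its arc about the wall foot until the plate topples.
- black_cube: small black modular clamping cube, 30 mm, standing on the near block beside the lane. Bystander. Origin: centre of its underside.
- silver_cube: small silver modular cube with a wider cap with a red and green strip, 34 x 34 x 38 mm high, standing on the near block on the other side of the lane. Bystander. Origin: centre of its underside.
- spare_cube: plain silver modular cube, 30 mm, on the table. Bystander. Origin: centre of its underside.
- thumb_screw: dark thumb screw standing on its head, 24 mm wide, 40 mm high, on the table. Bystander. Origin: centre of its underside.
- ring_gauge: steel ring gauge, 52 mm across, 16 mm high, on the table. Bystander. Origin: centre of its underside.
- gauge_block: flat steel gauge block, 60 x 30 x 9 mm, on the table. Bystander. Origin: centre of its underside.
- oil_bottle: small white bottle with red cap, 40 mm across, 90 mm high, on the table. Bystander. Origin: centre of its underside.
- driver: screwdriver with yellow handle, 160 mm long, lying on the table. Bystander. Origin: middle of its length.
Mind the look-alikes: they are no part of the job. Several things have the shape of the plate; the one meant has the colours described above.

How it is judged:
By the outcome, as a careful person would: the job done as asked, in the order asked, and still so for the second after the job is handed in, with the robot touching nothing.
It also fails if it takes over 58 s, if anything falls off the work surface, if the arm or the gripper's body presses on something with over 40 N, if the wrist force passes 120 N, or if a joint passes its speed limit or range.

## Working session

There is one attempt and no reset: what is moved stays moved. The work goes in short steps, Python scripts to look and compute and a shell command to move; the robot and the scene stay as the last step left them, time stands still between calls to the robot, and variables do not carry over. Pictures are saved under pics/ and viewed, and the job is handed in when it is done.

```bash
ls; mkdir -p pics; python3 - <<'E'
from station import r, eyes, order
import cv2
s=r.sense();print(s)
for n in ["scene","top","wrist"]:
    p=eyes.camera_params(n);print(n,p)
    cv2.imwrite(f"pics/a_{n}.png",eyes.get_image(n))
E
```

```text
pics
{'t': 0.0, 'joints': array([ 1.10616645,  0.38383735,  0.0438297 ,  1.59960927, -0.01789533,
        1.16118385, -0.04988704]), 'dq': array([-3.78224202e-04, -7.05742305e-05, -9.37922708e-04,  5.46170734e-04,
        4.91192747e-04, -5.03931945e-04, -3.75467822e-04]), 'joint_efforts': array([ 5.52639995e-04, -4.33459282e+01,  1.02467872e+00, -2.49514210e+01,
        1.05416402e-02,  1.11323548e-02, -1.11396341e-05]), 'tool_pos': array([ 0.23278845, -0.60588428,  0.23786919]), 'eef_rot': array([ 0.40087684,  0.58362531, -0.39990366,  0.58202776]), 'contact_force': array([0.27905492, 1.06895558, 0.32835348]), 'moment': array([-0.04877319, -0.01595443,  0.04023642]), 'grip_width': 0.08528143903070873}
scene {'camera_matrix': array([[400.95337804,   0.        , 319.73284718],
       [  0.        , 400.95337804, 194.82431597],
       [  0.        ,   0.        ,   1.        ]]), 'cam_to_world': array([[ 0.4188178 ,  0.53763613, -0.73180533,  1.25633743],
       [ 0.90802503, -0.23990897,  0.34341553, -0.35106   ],
       [ 0.00906593, -0.8083261 , -0.58866521,  0.71097913],
       [ 
[... 233 characters left out ...]
am_to_world': array([[-0.01045495, -0.98300851,  0.183262  ,  0.26235338],
       [-0.9999302 ,  0.01128633,  0.00349411,  0.03605535],
       [-0.0055031 , -0.18321268, -0.9830579 ,  1.2216513 ],
       [ 0.        ,  0.        ,  0.        ,  1.        ]])}
wrist {'camera_matrix': array([[281.59109367,   0.        , 322.78849615],
       [  0.        , 281.59109367, 201.10196822],
       [  0.        ,   0.        ,   1.        ]]), 'cam_to_world': array([[ 0.35848024, -0.88451941, -0.29852527,  0.30913808],
       [-0.93353192, -0.34074273, -0.11141166, -0.57728143],
       [-0.00317454,  0.31862174, -0.94787663,  0.37340096],
       [ 0.        ,  0.        ,  0.        ,  1.        ]])}
```

View pics/a_scene.png

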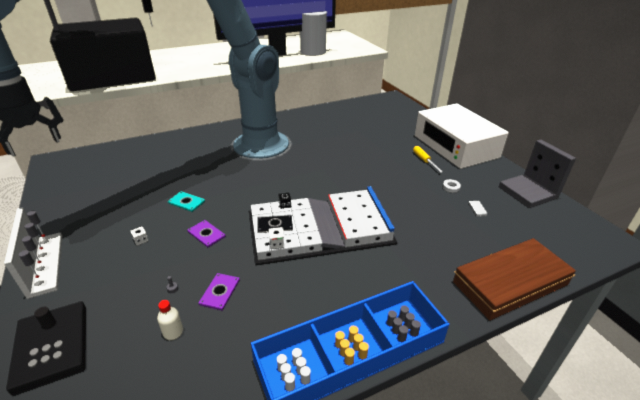

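View pics/a_top.png

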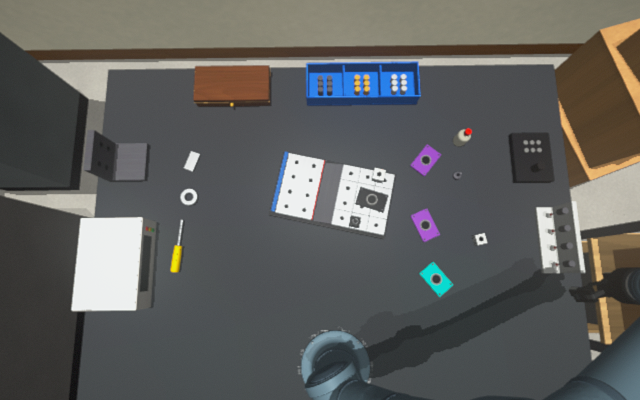

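View pics/a_wrist.png

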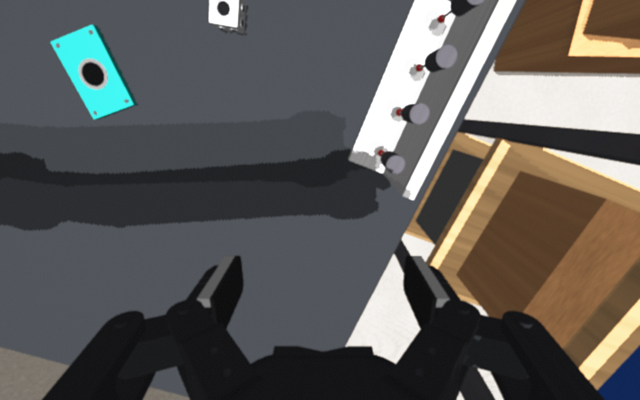

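```bash
python3 - <<'E'
import cv2
a=cv2.imread("pics/a_top.png")[140:245,260:410]; cv2.imwrite("pics/b_top.png",cv2.resize(a,None,fx=5,fy=5,interpolation=cv2.INTER_CUBIC))
a=cv2.imread("pics/a_scene.png")[175:270,240:405]; cv2.imwrite("pics/b_sc.png",cv2.resize(a,None,fx=4.8,fy=4.8,interpolation=cv2.INTER_CUBIC))
E
```

```text
(no output)
```

View pics/b_top.png

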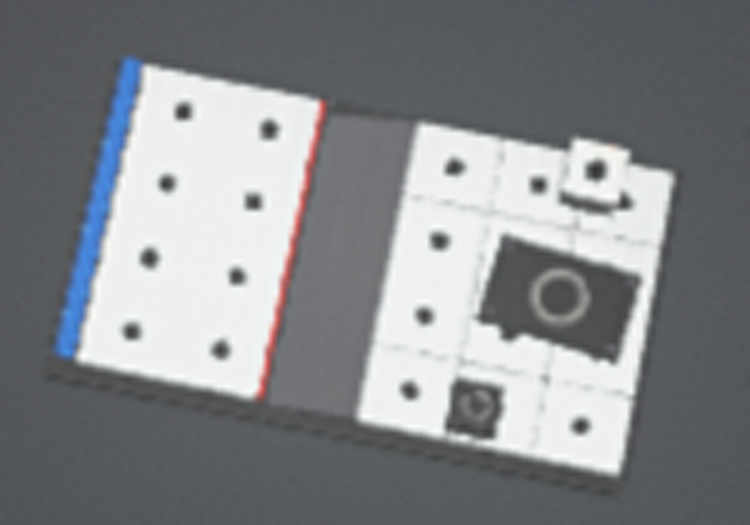

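View pics/b_sc.png

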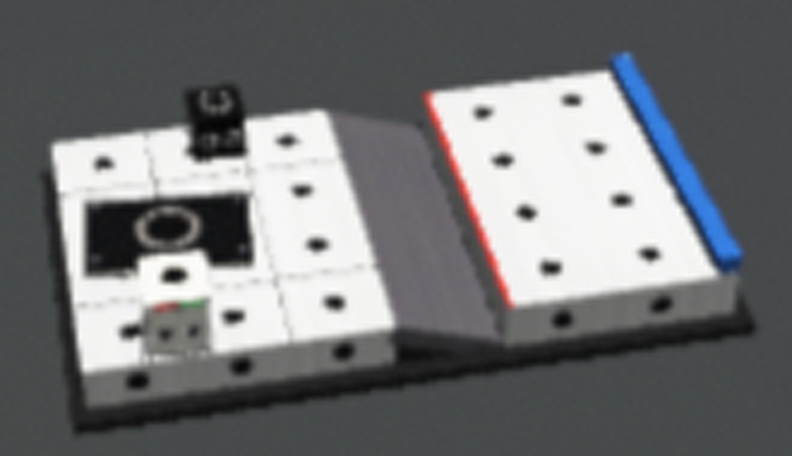

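```bash
cat > h.py <<'E'
import numpy as np, cv2
from station import r, eyes
def ray(name,uv,z,P=None):
    P=P or eyes.camera_params(name);K=P["camera_matrix"];T=P["cam_to_world"]
    uv=np.atleast_2d(np.array(uv,float))
    d=np.c_[uv,np.ones(len(uv))]@np.linalg.inv(K).T@T[:3,:3].T
    o=T[:3,3]
    return o+d*((z-o[2])/d[:,2])[:,None]
def proj(name,X,P=None):
    P=P or eyes.camera_params(name);K=P["camera_matrix"];T=P["cam_to_world"]
    X=np.atleast_2d(X); c=(X-T[:3,3])@T[:3,:3]; q=c@K.T
    return q[:,:2]/q[:,2:]
E
python3 - <<'E'
from h import *
for n,box in [("top",(140,245,260,410)),("scene",(175,270,240,405))]:
    im=cv2.imread(f"pics/a_{n}.png"); y0,y1,x0,x1=box
    big=cv2.resize(im[y0:y1,x0:x1],None,fx=8,fy=8,interpolation=cv2.INTER_CUBIC)
    hsv=cv2.cvtColor(big,cv2.COLOR_BGR2HSV)
    def un(p): return (np.array(p,float)+.5)/8-.5+[x0,y0]
    red=((hsv[...,0]<10)|(hsv[...,0]>170))&(hsv[...,1]>90)&(hsv[...,2]>80)
    blue=(hsv[...,0]>95)&(hsv[...,0]<125)&(hsv[...,1]>120)
    dark=(hsv[...,2]<70).astype(np.uint8); 
    for nm,m in [("red",red),("blue",blue)]:
        c,_=cv2.findContours(m.astype(np.uint8),0,1); c=max(c,key=cv2.contourArea)
        rr=cv2.minAreaRect(c); b=un(cv2.boxPoints(rr)); z=.037 if nm=="red" else .049
        print(n,nm,b.round(1).tolist(),ray(n,b,z).round(4).tolist())
    # white block top of near/far
    if n=="top":
        k=np.ones((9,9),np.uint8)
        d=cv2.morphologyEx(dark,cv2.MORPH_OPEN,np.ones((25,25),np.uint8))
        c,_=cv2.findContours(d,0,1)
        for q in c:
            rr=cv2.minAreaRect(q)
            if 3000<cv2.contourArea(q)<60000:
                b=un(cv2.boxPoints(rr)); print("dark",b.round(1).tolist(),ray(n,b,.042).round(4).tolist(), ray(n,un(rr[0]),.042), np.array(rr[1])/8)
E
```

```text
top red [[310.8, 219.2], [323.7, 159.6], [325.2, 159.9], [312.4, 219.5]] [[0.4268, 0.066, 0.037], [0.6135, 0.0248, 0.037], [0.6124, 0.02, 0.037], [0.4257, 0.0614, 0.037]]
top blue [[270.1, 210.5], [284.1, 150.7], [288.1, 151.6], [274.1, 211.4]] [[0.4528, 0.1882, 0.049], [0.64, 0.1471, 0.049], [0.6368, 0.1347, 0.049], [0.4498, 0.1762, 0.049]]
scene red [[326.7, 194.1], [329.0, 193.2], [346.6, 238.4], [344.3, 239.3]] [[0.4234, 0.062, 0.037], [0.4221, 0.0696, 0.037], [0.6128, 0.026, 0.037], [0.6134, 0.0195, 0.037]]
scene blue [[365.2, 187.1], [370.4, 184.3], [395.5, 229.3], [390.3, 232.2]] [[0.4527, 0.1708, 0.049], [0.4461, 0.1921, 0.049], [0.6447, 0.1474, 0.049], [0.6486, 0.1294, 0.049]]
```

```bash
cat >> h.py <<'E'
O=np.array([.519,.0435]); TH=np.radians(77.5)
EX=np.array([np.cos(TH),np.sin(TH)]); EY=np.array([-EX[1],EX[0]])
def st(p): p=np.atleast_2d(p)[:,:2]-O; return np.c_[p@EX,p@EY]
def wd(x,y): return O+x*EX+y*EY
E
python3 - <<'E'
from h import *
im=cv2.imread("pics/a_top.png"); x0,y0=260,140
def un(p): return np.array(p,float)/5+[x0,y0]-.4
b=un([(503,235),(640,275),(615,360),(480,318)])
P=ray("top",b,.042); print("plate",(st(P)*1000).round(1).tolist(), (st(P).mean(0)*1000))
d=(P[0]+P[3]-P[1]-P[2])[:2]; print(np.linalg.norm(d)/2, np.degrees(np.arctan2(d@EY,d@EX)))
print("far/near edges",(st(ray("top",un([(415,125),(360,420),(672,172),(622,475)]),.034))*1000).round(1).tolist())
print("blk cube",(st(ray("top",un([(455,378),(503,383),(497,438),(448,430)]),.064))*1000).round(1).tolist())
print("slv cube",(st(ray("top",un([(572,137),(630,147),(624,204),(562,192)]),.072))*1000).round(1).tolist())
s=r.sense()
from scipy.spatial.transform import Rotation as R
print(R.from_quat(s["eef_rot"]).as_matrix().round(3))
E
```

```text
plate [[-124.8, -33.7], [-211.1, -26.3], [-205.6, 28.4], [-120.9, 19.8]] [-165.60145789   -2.94225334]
0.08586597909948021 -5.345433971033029
far/near edges [[-58.5, -93.3], [-62.1, 94.8], [-220.1, -96.3], [-223.1, 95.0]]
blk cube [[-112.1, 62.6], [-140.5, 59.7], [-143.2, 92.5], [-114.1, 93.8]]
slv cube [[-152.5, -94.3], [-187.8, -95.3], [-190.4, -60.0], [-152.9, -59.6]]
[[-0.001  0.933  0.359]
 [ 0.002  0.359 -0.933]
 [-1.    -0.    -0.002]]
```

```bash
cat >> h.py <<'E'
from scipy.spatial.transform import Rotation as R
def togo(x,y,z,level=True):
    """shift (cm, tool axes) and rotvec(deg) from measured pose to station pose (mm), jaws along -station y"""
    s=r.sense();p=s["tool_pos"];M=R.from_quat(s["eef_rot"])
    w=np.r_[wd(x/1e3,y/1e3),z/1e3]
    tz=np.r_[-EY,0];tx=np.array([0,0,-1.]);ty=np.cross(tz,tx)
    G=R.from_matrix(np.c_[tx,ty,tz])
    print("shift cm",(M.inv().apply(w-p)*100).round(2),"turn",np.degrees((M.inv()*G).as_rotvec()).round(1))
def stat():
    s=r.sense();p=s["tool_pos"];f=s["contact_force"]
    print("t",round(s["t"],2),"st",(st(p)[0]*1e3).round(1),"z",round(p[2]*1e3,1),"F st",(f[:2]@EX).round(2),(f[:2]@EY).round(2),f[2].round(2),"w",round(s["grip_width"]*1e3,1))
E
python3 - <<'E'
from h import *
stat();togo(50,0,100);togo(50,0,160)
E
```

```text
t 0.15 st [-696.1  138.8] z 238.2 F st 0.08 -0.44 0.51 w 85.1
shift cm [ 13.92  52.78 -54.51] turn [-56.5  -0.1  -0.1]
shift cm [  7.92  52.77 -54.53] turn [-56.5  -0.1  -0.1]
```

```bash
python3 -m crank '0 2.7 -2.7 -4 0 0 0.6;0.5 5.4 -5.6 -8 0 0 0.6;1 8.1 -8.4 -12 0 0 0.6;1.5 10.8 -11.1 -16 0 0 0.6;2 13.5 -13.9 -20 0 0 0.6;2.5 16.2 -16.7 -24 0 0 0.6;3 18.9 -19.5 -28 0 0 0.6;3.5 21.6 -22.3 -32 0 0 0.6;4 24.3 -25.1 -36 0 0 0.6;4.5 27 -27.9 -40 0 0 0.6;5 29.7 -30.7 -44 0 0 0.6;5.5 32.4 -33.5 -48 0 0 0.6;6 35.1 -36.3 -50 0 0 0.6;6.5 37.8 -39 -52 0 0 0.6;7 40.5 -41.8 -54 0 0 0.6;7.5 43.2 -44.6 -56 0 0 0.6;7.9 46 -47.4 -56.5 0 0 0.6;7.9 49 -50.3 -56.5 0 0 0.6;7.9 51.5 -53.2 -56.5 0 0 0.6;7.9 52.8 -54.5 -56.5 0 0 0.6'; python3 -c "
from h import *
stat();togo(50,0,100);togo(50,0,60)
n='wrist';P=eyes.camera_params(n);cv2.imwrite('pics/c_wrist.png',eyes.get_image(n))"
```

```text
t: 1.82
tool_pos: [0.5313, 0.0981, 0.1606]
eef_rot: [0.076, 0.703, -0.073, 0.703]
contact_force: [0.7, 0.2, 1.1]
grip_width: 0.034
t 1.82 st [56.  -0.1] z 160.6 F st 0.32 -0.61 1.14 w 34.0
shift cm [ 6.06 -0.63 -0.02] turn [ 0.4  0.  -0.3]
shift cm [10.06 -0.64 -0.02] turn [ 0.4  0.  -0.3]
```

View pics/c_wrist.png

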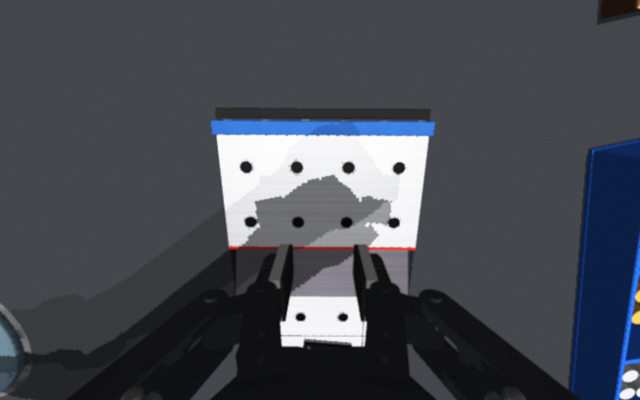

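```bash
python3 - <<'E'
from h import *
n='wrist'
print("red",(st(ray(n,[(229.5,248),(415.5,249)],.037))*1e3).round(1).tolist())
print("blue bar near-bottom",(st(ray(n,[(217,135),(429,136)],.037))*1e3).round(1).tolist())
E
python3 -m crank '1 0 0 0 0 0 0.6;3 0 0 0 0 0 0.6;6 0 0 0 0 0 0.6;8.5 0 0 0 0 0 0.6;10 0 0 0 0 0 0.6;10.5 0 0 0 0 0 0.6;10.5 0 0 0 0 0 0.6'; python3 -c "
from h import *
stat()"
```

```text
red [[2.6, 94.9], [3.3, -96.3]]
blue bar near-bottom [[116.0, 95.6], [117.0, -95.7]]
t: 2.45
tool_pos: [0.5282, 0.0891, 0.0529]
eef_rot: [0.077, 0.705, -0.078, 0.701]
contact_force: [-0.4, 0.5, -0.4]
grip_width: 0.0341
t 2.45 st [46.5  0.8] z 52.9 F st 0.38 0.5 -0.39 w 34.1
```

```bash
python3 -m crank '0.2 0 0 0 0 0 0.6;0.4 0 0 0 0 0 0.6;0.5 0 0 0 0 0 0.6'; python3 -m crank '0.1 0 0 0 0 0 0.6;0.1 0 0 0 0 0 0.6;0.1 0 0 0 0 0 0.6'; python3 -m crank '0.1 0 0 0 0 0 0.6;0.2 0 0 0 0 0 0.6;0.2 0 0 0 0 0 0.6'
```

```text
t: 2.7
tool_pos: [0.5316, 0.0912, 0.0513]
eef_rot: [0.077, 0.702, -0.077, 0.704]
contact_force: [0.3, -0.6, -0.7]
grip_width: 0.0341
t: 2.95
tool_pos: [0.5309, 0.0914, 0.0498]
eef_rot: [0.077, 0.703, -0.077, 0.703]
contact_force: [-0.4, -0.1, 0.1]
grip_width: 0.0342
t: 3.2
tool_pos: [0.5304, 0.0914, 0.0471]
eef_rot: [0.077, 0.703, -0.077, 0.703]
contact_force: [-1.4, 0.6, 0.6]
grip_width: 0.0344
```

```bash
for i in 1; do python3 -m crank '0.1 0 0 0 0 0 0.6;0.1 0 0 0 0 0 0.6'; python3 -m crank '0.1 0 0 0 0 0 0.6;0.1 0 0 0 0 0 0.6';python3 -m crank '0.1 0 0 0 0 0 0.6;0.1 0 0 0 0 0 0.6'; python3 -m crank '0.1 0 0 0 0 0 0.6;0.1 0 0 0 0 0 0.6'; done
```

```text
t: 3.37
tool_pos: [0.5304, 0.0913, 0.0461]
eef_rot: [0.077, 0.703, -0.077, 0.703]
contact_force: [0.0, 0.2, -0.0]
grip_width: 0.0343
t: 3.53
tool_pos: [0.5304, 0.0914, 0.0451]
eef_rot: [0.077, 0.703, -0.077, 0.703]
contact_force: [-1.6, -0.1, 0.5]
grip_width: 0.034
t: 3.7
tool_pos: [0.5307, 0.0914, 0.0443]
eef_rot: [0.077, 0.703, -0.077, 0.703]
contact_force: [0.2, 0.1, -0.4]
grip_width: 0.0339
t: 3.87
tool_pos: [0.5307, 0.0914, 0.0443]
eef_rot: [0.077, 0.703, -0.077, 0.703]
contact_force: [-3.0, -0.8, 6.4]
grip_width: 0.0339
```

```bash
python3 -c "
from h import *
stat();togo(-240,0,100)"
```

```text
t 3.87 st [49.3 -1.1] z 44.3 F st -1.41 2.72 6.4 w 33.9
shift cm [ -5.55 -28.94  -0.12] turn [0. 0. 0.]
```

```bash
python3 -m crank '-3 0 0 0 0 0 0.6;-6 -2 0 0 0 0 0.6;-8 -5 0 0 0 0 0.6;-8 -9 0 0 0 0 0.6;-8 -13 0 0 0 0 0.6;-8 -17 0 0 0 0 0.6;-8 -21 0 0 0 0 0.6;-8 -25 0 0 0 0 0.6;-8 -28 -0.1 0 0 0 0.6;-8 -29.2 -0.1 0 0 0 0.6;-8 -29.2 -0.1 0 0 0 0.6;-8 -29.2 -0.1 0 0 0 0.6'; python3 -c "
from h import *
stat();togo(-240,0,100)
n='wrist';P=eyes.camera_params(n);np.save('P.npy',P,allow_pickle=True);cv2.imwrite('pics/d_wrist.png',eyes.get_image(n))"
```

```text
t: 4.87
tool_pos: [0.4666, -0.1928, 0.1232]
eef_rot: [0.078, 0.703, -0.077, 0.703]
contact_force: [0.0, 0.0, -0.6]
grip_width: 0.0341
t 4.87 st [-242.1    0. ] z 123.2 F st 0.03 -0.0 -0.59 w 34.1
shift cm [2.32 0.2  0.  ] turn [-0.   0.  -0.1]
```

View pics/d_wrist.png

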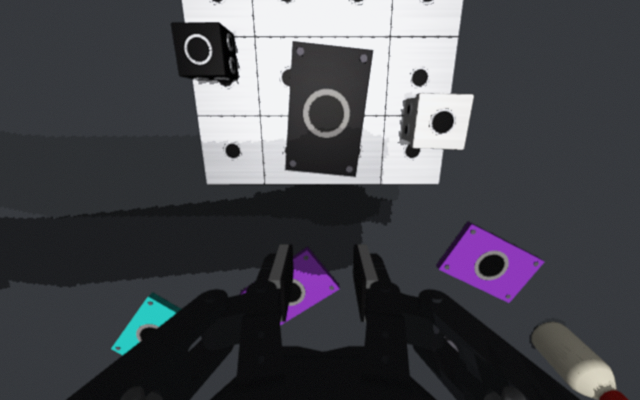

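```bash
python3 - <<'E'
from h import *
n='wrist'
print("plate tail/front",(st(ray(n,[(286,171),(355,177),(373,50),(293,41)],.042))*1e3).round(1).tolist())
print("block near edge",(st(ray(n,[(207,184.5),(439,185)],.034))*1e3).round(1).tolist())
print("cubes",(st(ray(n,[(172,24),(179,77),(224,80),(219,24)],.064))*1e3).round(1).tolist(),(st(ray(n,[(415,93),(474,95),(465,150),(412,148)],.072))*1e3).round(1).tolist())
E
```

```text
plate tail/front [[-206.7, 29.0], [-211.4, -25.2], [-121.8, -34.2], [-116.4, 20.7]]
block near edge [[-220.0, 95.8], [-219.9, -95.8]]
cubes [[-111.8, 91.3], [-141.2, 91.8], [-142.9, 63.3], [-111.8, 63.0]] [[-150.7, -56.9], [-151.8, -93.6], [-185.8, -93.5], [-184.5, -58.5]]
```

```bash
python3 -m crank '2 0 0 0 0 0 0.6;5 0 0 0 0 0 0.6;7 0 0 0 0 0 0.6;7.8 0 0 0 0 0 0.6;7.8 0 0 0 0 0 0.6;7.8 0 0 0 0 0 0.6'; python3 -c "
from h import *
stat();togo(-226,0,44.3)
cv2.imwrite('pics/e_scene.png',cv2.resize(eyes.get_image('scene')[150:300,200:420],None,fx=3.5,fy=3.5))"
```

```text
t: 5.42
tool_pos: [0.4673, -0.1915, 0.0455]
eef_rot: [0.076, 0.703, -0.075, 0.703]
contact_force: [0.4, -0.2, -0.4]
grip_width: 0.034
t 5.42 st [-240.6   -0.4] z 45.5 F st -0.09 -0.39 -0.4 w 34.0
shift cm [ 0.12  1.46 -0.03] turn [ 0.2 -0.  -0.1]
```

View pics/e_scene.png

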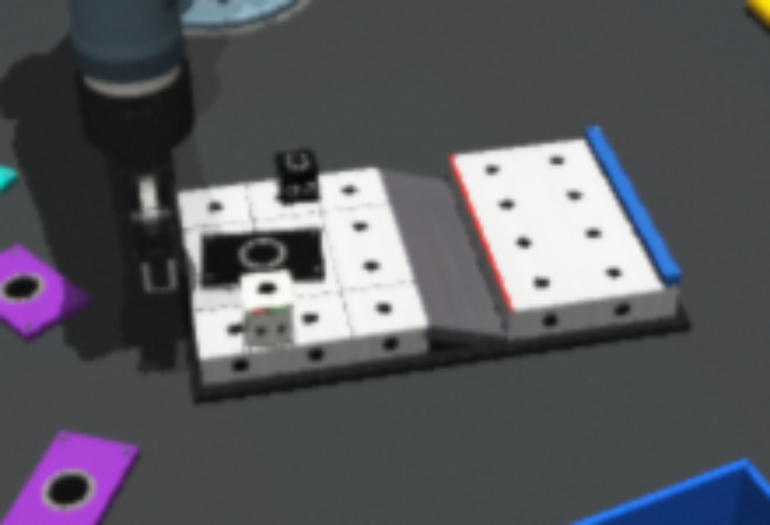

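```bash
python3 -m crank '0.05 0.8 0 0 0 0 0.6;0.05 1.6 0 0 0 0 0.6;0.05 2.2 0 0 0 0 0.6;0.05 2.8 0 0 0 0 0.6;0.05 3.4 0 0 0 0 0.6;0.05 4 0 0 0 0 0.6;0.05 4.6 0 0 0 0 0.6;0.05 5.2 0 0 0 0 0.6;0.05 5.8 0 0 0 0 0.6;0.05 6.4 0 0 0 0 0.6;0.05 7 0 0 0 0 0.6;0.05 7.6 0 0 0 0 0.6;0.05 8.2 0 0 0 0 0.6;0.05 8.8 0 0 0 0 0.6;0.05 9.4 0 0 0 0 0.6;0.05 9.8 0 0 0 0 0.6;0.05 10 0 0 0 0 0.6;0.05 10 0 0 0 0 0.6'; python3 -c "
from h import *
stat();togo(-120,0,44.3)
cv2.imwrite('pics/f_wrist.png',eyes.get_image('wrist'))
cv2.imwrite('pics/f_scene.png',cv2.resize(eyes.get_image('scene')[150:300,200:420],None,fx=3.5,fy=3.5))"
```

```text
t: 6.97
tool_pos: [0.4882, -0.0949, 0.0447]
eef_rot: [0.077, 0.703, -0.076, 0.703]
contact_force: [0.7, -0.3, 0.1]
grip_width: 0.0342
t 6.97 st [-1.418e+02  1.000e-01] z 44.7 F st -0.12 -0.73 0.12 w 34.2
shift cm [0.05 2.18 0.02] turn [ 0.1 -0.  -0. ]
```

View pics/f_scene.png

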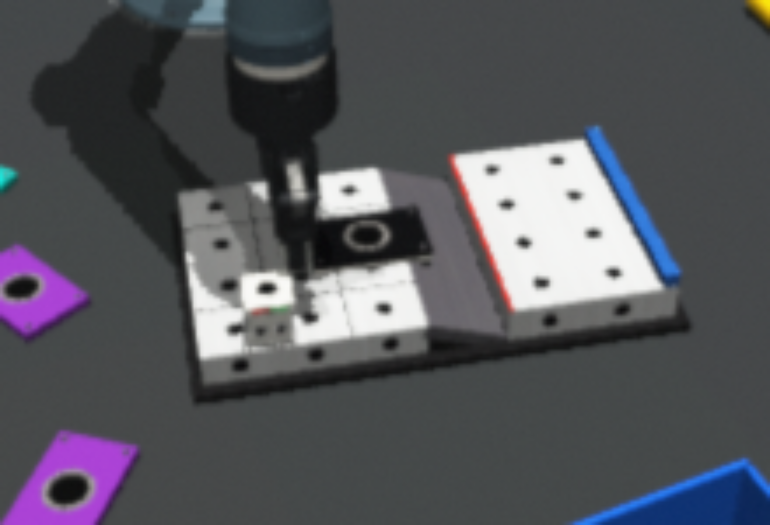

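View pics/f_wrist.png

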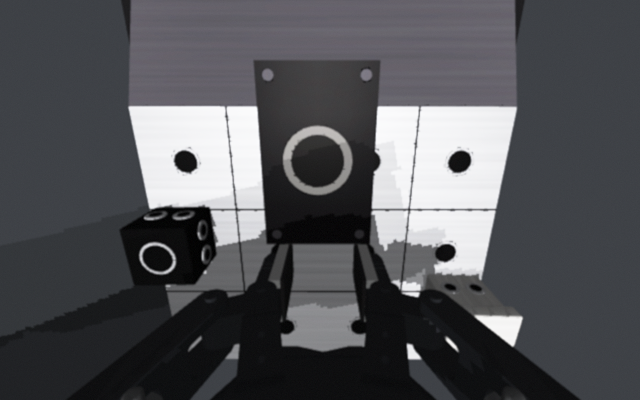

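```bash
python3 - <<'E'
from h import *
n='wrist'
print("plate tail/front",(st(ray(n,[(268,243),(371,243),(380,60.5),(255,60.5)],.042))*1e3).round(1).tolist())
E
python3 -m crank '0 0.4 0 0 0 0 0.6;0 0.8 0 0 0 0 0.6;0 1.2 0 0 0 0 0.6;0 1.6 0 0 0 0 0.6;0 1.8 0 0 0 0 0.6;0 2 0 0 0 0 0.6;0 2.2 0 0 0 0 0.6;0 2.4 0 0 0 0 0.6;0 2.6 0 0 0 0 0.6;0 2.7 0 0 0 0 0.6;0 2.8 0 0 0 0 0.6;0 2.8 0 0 0 0 0.6'; python3 -c "
from h import *
stat()
cv2.imwrite('pics/g_wrist.png',eyes.get_image('wrist'))
cv2.imwrite('pics/g_scene.png',cv2.resize(eyes.get_image('scene')[170:270,260:400],None,fx=5,fy=5,interpolation=2))"
```

```text
plate tail/front [[-131.6, 30.1], [-131.6, -25.9], [-41.8, -25.0], [-41.8, 30.4]]
t: 8.07
tool_pos: [0.4942, -0.0683, 0.0448]
eef_rot: [0.077, 0.703, -0.077, 0.703]
contact_force: [0.2, -0.1, 0.3]
grip_width: 0.0339
t 8.07 st [-114.5    0. ] z 44.8 F st -0.1 -0.21 0.32 w 33.9
```

View pics/g_scene.png

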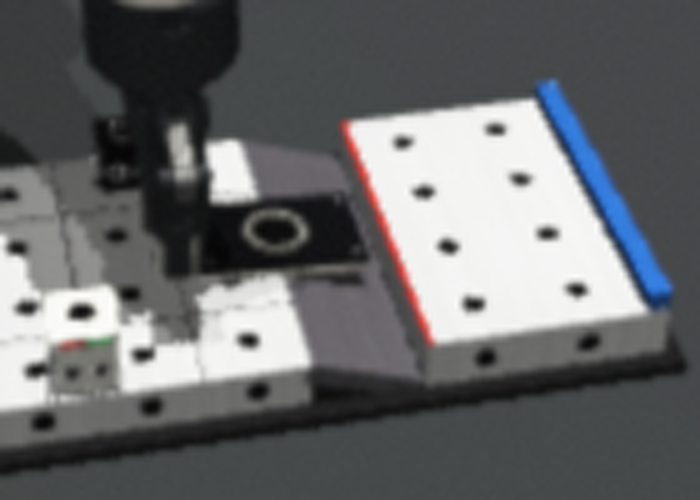

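View pics/g_wrist.png

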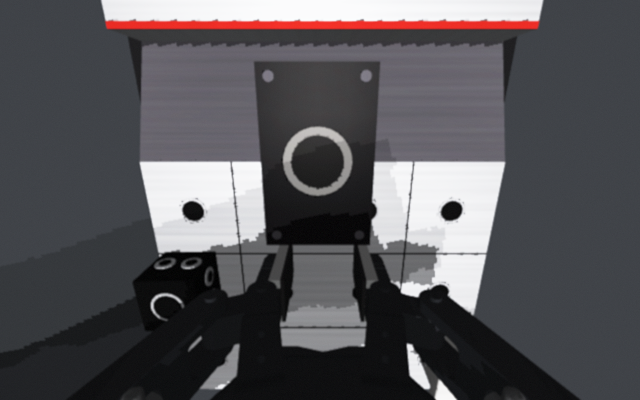

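```bash
python3 -m crank '0 0.2 0 0 0 0 0.6;0 0.4 0 0 0 0 0.6;0 0.6 0 0 0 0 0.6;0 0.7 0 0 0 0 0.6;0 0.7 0 0 0 0 0.6;0 0.7 0 0 0 0 0.6'; python3 -c "
from h import *
stat()
cv2.imwrite('pics/h_wrist.png',eyes.get_image('wrist'))
cv2.imwrite('pics/h_scene.png',cv2.resize(eyes.get_image('scene')[170:270,260:400],None,fx=5,fy=5,interpolation=2))"
```

```text
t: 8.67
tool_pos: [0.4957, -0.0615, 0.0448]
eef_rot: [0.077, 0.703, -0.077, 0.703]
contact_force: [1.5, -0.2, -0.1]
grip_width: 0.034
t 8.67 st [-107.6    0. ] z 44.8 F st 0.16 -1.48 -0.06 w 34.0
```

View pics/h_scene.png

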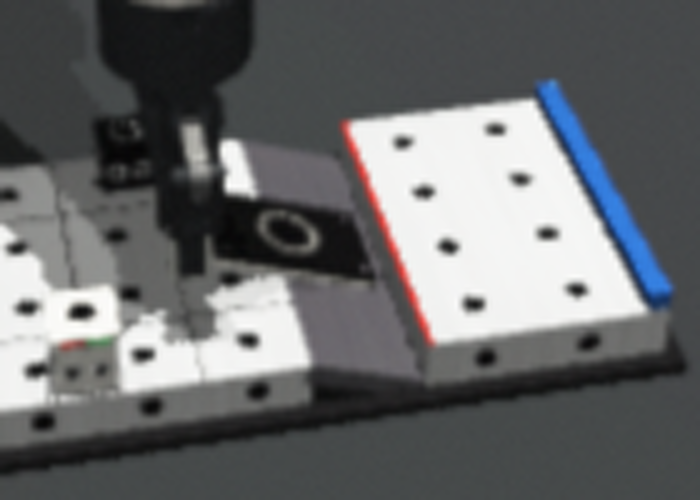

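View pics/h_wrist.png

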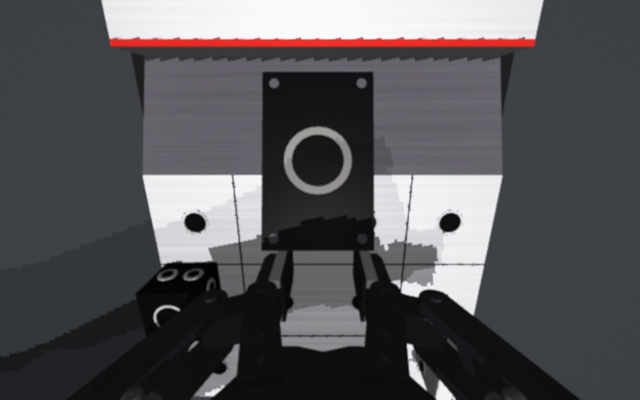

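```bash
python3 -m crank '0 0.2 0 0 0 0 0.6;0 0.4 0 0 0 0 0.6;0 0.6 0 0 0 0 0.6;0 0.8 0 0 0 0 0.6;0 0.9 0 0 0 0 0.6;0 0.9 0 0 0 0 0.6'; python3 -c "
from h import *
stat()
cv2.imwrite('pics/i_wrist.png',eyes.get_image('wrist'))
cv2.imwrite('pics/i_scene.png',cv2.resize(eyes.get_image('scene')[170:270,260:400],None,fx=5,fy=5,interpolation=2))"
```

```text
t: 9.27
tool_pos: [0.4977, -0.0524, 0.0448]
eef_rot: [0.077, 0.703, -0.077, 0.703]
contact_force: [0.3, -0.1, -0.8]
grip_width: 0.0341
t 9.27 st [-98.2   0.1] z 44.8 F st 0.0 -0.35 -0.82 w 34.1
```

View pics/i_scene.png

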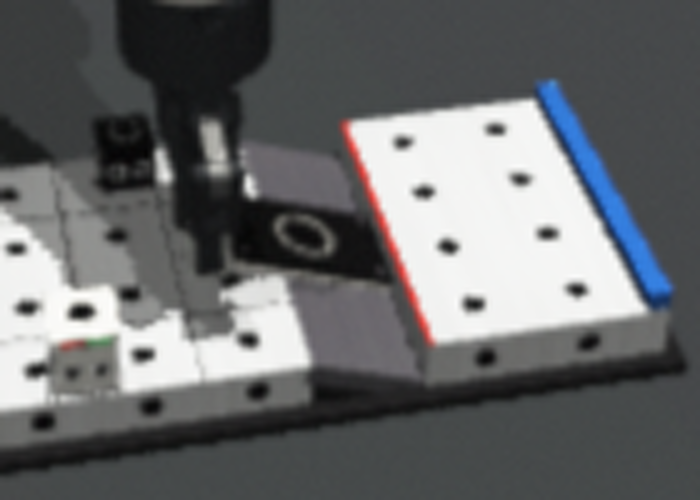

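View pics/i_wrist.png

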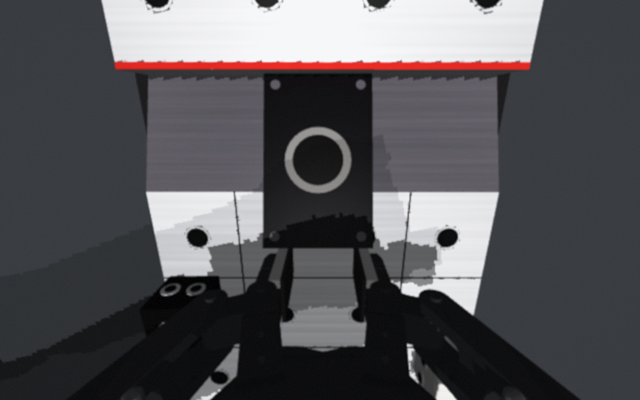

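```bash
python3 -m crank '0 0.2 0 0 0 0 0.6;-0.2 0.35 0 0 0 0 0.6;-0.6 0.5 0 0 0 0 0.6;-1 0.65 0 0 0 0 0.6;-1.3 0.85 0 0 0 0 0.6;-1.7 1.05 0 0 0 0 0.6;-2 1.25 0 0 0 0 0.6;-2.4 1.5 0 0 0 0 0.6;-2.4 1.5 0 0 0 0 0.6'; python3 -c "
from h import *
stat()
cv2.imwrite('pics/j_wrist.png',eyes.get_image('wrist'))
cv2.imwrite('pics/j_scene.png',cv2.resize(eyes.get_image('scene')[170:270,260:400],None,fx=5,fy=5,interpolation=2))"
```

```text
t: 10.12
tool_pos: [0.501, -0.04, 0.0702]
eef_rot: [0.076, 0.703, -0.078, 0.703]
contact_force: [-2.0, -6.0, 4.5]
grip_width: 0.0346
t 10.12 st [-85.4  -0.5] z 70.2 F st -6.31 0.62 4.46 w 34.6
```

View pics/j_scene.png

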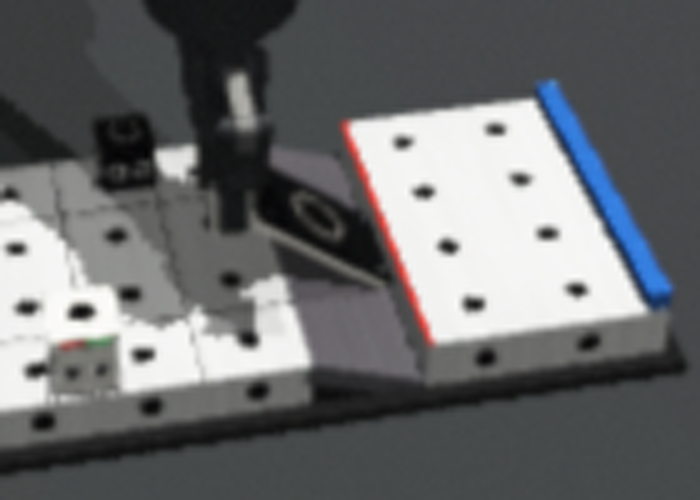

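View pics/j_wrist.png

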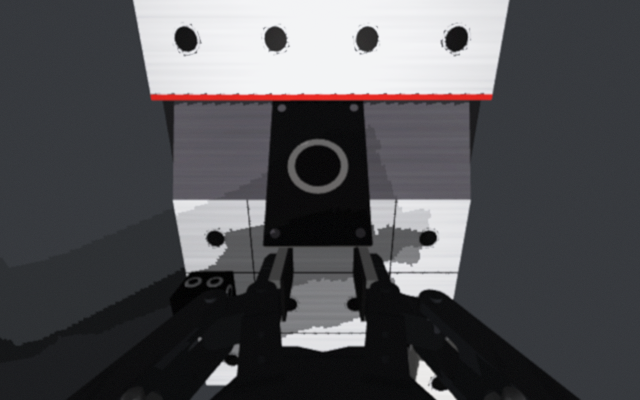

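```bash
python3 -m crank '-0.4 0.15 0 0 0 0 0.6;-0.9 0.45 0 0 0 0 0.6;-1.2 0.75 0 0 0 0 0.6;-1.45 1 0 0 0 0 0.6;-1.7 1.3 0 0 0 0 0.6;-1.95 1.6 0 0 0 0 0.6;-2.2 1.9 0 0 0 0 0.6;-2.4 2.2 0 0 0 0 0.6;-2.4 2.2 0 0 0 0 0.6'; python3 -c "
from h import *
stat()
cv2.imwrite('pics/k_wrist.png',eyes.get_image('wrist'))
cv2.imwrite('pics/k_scene.png',cv2.resize(eyes.get_image('scene')[170:270,260:400],None,fx=5,fy=5,interpolation=2))"
```

```text
t: 10.97
tool_pos: [0.5059, -0.0152, 0.0932]
eef_rot: [0.077, 0.703, -0.076, 0.703]
contact_force: [0.3, -0.0, 0.0]
grip_width: 0.0343
t 10.97 st [-60.1   0. ] z 93.2 F st 0.05 -0.28 0.0 w 34.3
```

View pics/k_scene.png

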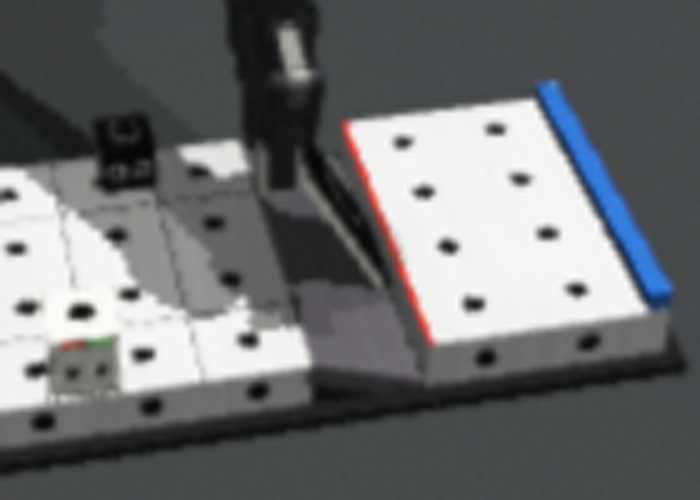

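View pics/k_wrist.png

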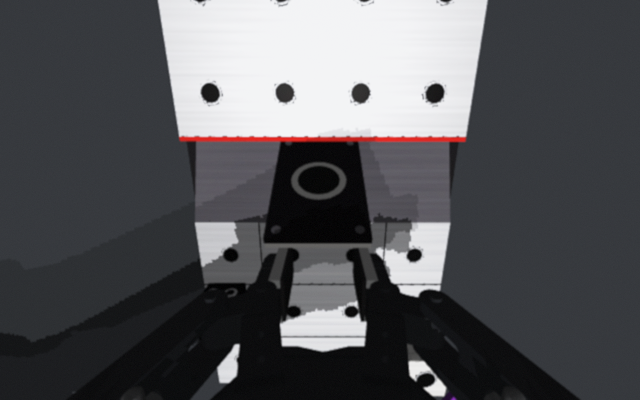

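```bash
python3 -m crank '-0.2 0.3 0 0 0 0 0.6;-0.4 0.7 0 0 0 0 0.6;-0.55 1.1 0 0 0 0 0.6;-0.65 1.5 0 0 0 0 0.6;-0.8 1.9 0 0 0 0 0.6;-0.9 2.3 0 0 0 0 0.6;-0.95 2.7 0 0 0 0 0.6;-1 3.1 0 0 0 0 0.6;-1 3.5 0 0 0 0 0.6;-1 3.8 0 0 0 0 0.6;-1 4 0 0 0 0 0.6;-1 4 0 0 0 0 0.6'; python3 -c "
from h import *
stat()
cv2.imwrite('pics/l_wrist.png',eyes.get_image('wrist'))
cv2.imwrite('pics/l_scene.png',cv2.resize(eyes.get_image('scene')[150:250,270:410],None,fx=5,fy=5,interpolation=2))"
```

```text
t: 12.07
tool_pos: [0.5143, 0.023, 0.1028]
eef_rot: [0.077, 0.703, -0.076, 0.703]
contact_force: [-0.5, 0.8, -0.1]
grip_width: 0.0344
t 12.07 st [-21.1   0.2] z 102.8 F st 0.66 0.66 -0.12 w 34.4
```

View pics/l_scene.png

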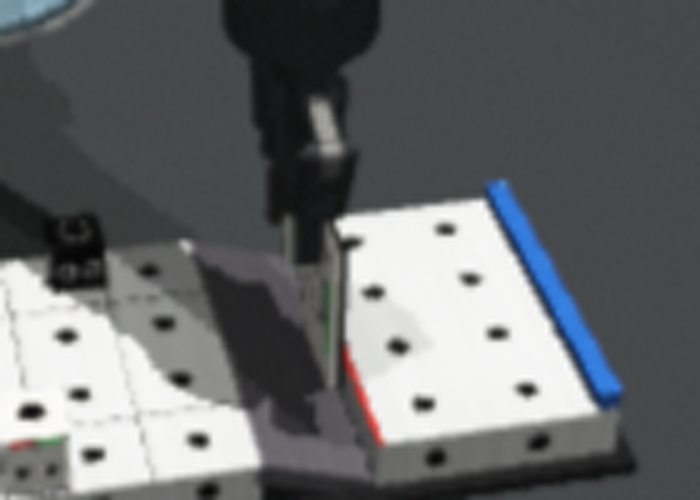

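View pics/l_wrist.png

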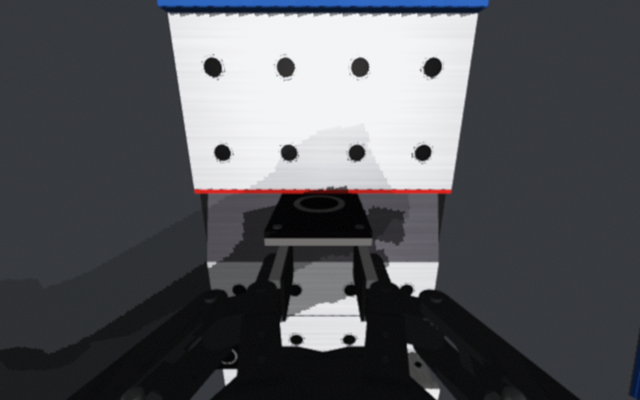

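```bash
python3 -m crank '0 0.4 0 0 0 0 0.6;0 0.8 0 0 0 0 0.6;0 1.2 0 0 0 0 0.6;0 1.5 0 0 0 0 0.6;0 1.8 0 0 0 0 0.6;0 2.1 0 0 0 0 0.6;0 2.4 0 0 0 0 0.6;0 2.7 0 0 0 0 0.6;0 3 0 0 0 0 0.6;0 3.2 0 0 0 0 0.6;0 3.2 0 0 0 0 0.6;0 3.2 0 0 0 0 0.6'; python3 -c "
from h import *
stat()
cv2.imwrite('pics/m_wrist.png',eyes.get_image('wrist'))
cv2.imwrite('pics/m_scene.png',cv2.resize(eyes.get_image('scene')[150:250,270:410],None,fx=5,fy=5,interpolation=2))"
```

```text
t: 13.17
tool_pos: [0.5211, 0.0536, 0.1028]
eef_rot: [0.077, 0.703, -0.077, 0.703]
contact_force: [-0.8, -0.7, -0.1]
grip_width: 0.0346
t 13.17 st [10.3  0.1] z 102.8 F st -0.86 0.6 -0.12 w 34.6
```

View pics/m_scene.png

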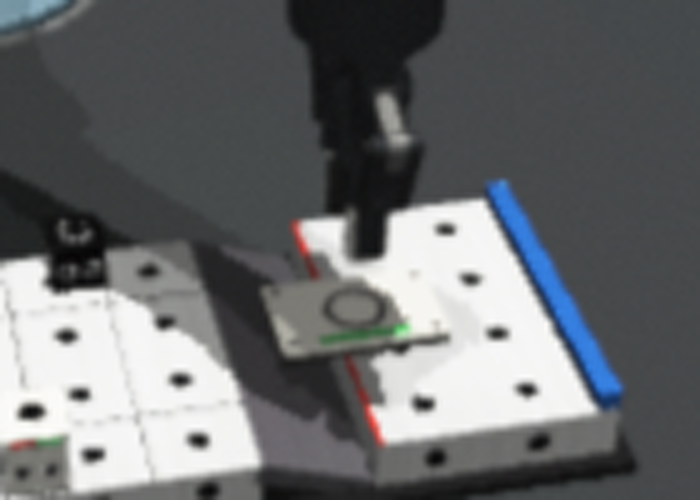

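View pics/m_wrist.png

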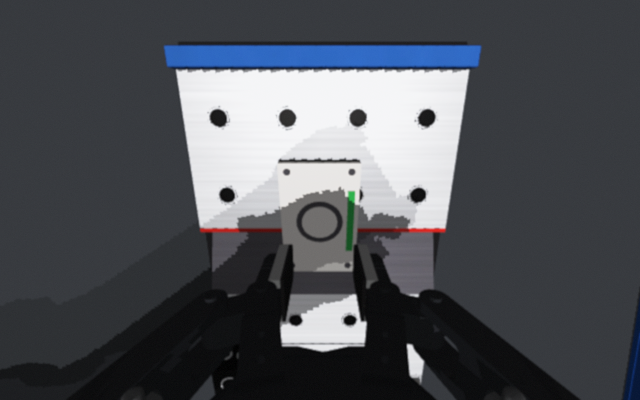

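```bash
python3 - <<'E'
from h import *
print((st(ray('wrist',[(281,270),(356,271),(361,161),(278,161)],.045))*1e3).round(1).tolist()); togo(-50,0,100)
E
```

```text
[[-30.6, 33.3], [-31.5, -25.8], [55.9, -26.0], [55.9, 31.3]]
shift cm [ 0.28 -6.    0.01] turn [ 0. -0.  0.]
```

```bash
python3 -m crank '0 -1.5 0 0 0 0 0.6;0 -4 -0.1 0 0 0 0.6;0 -6 -0.2 0 0 0 0.6;0 -6.8 -0.2 0 0 0 0.6;0 -6.8 -0.2 0 0 0 0.6;1 -6.8 -0.2 0 0 0 0.6;3 -6.8 -0.2 0 0 0 0.6;4.5 -6.8 -0.2 0 0 0 0.6;5.2 -6.8 -0.2 0 0 0 0.6;5.6 -6.8 -0.2 0 0 0 0.6;5.6 -6.8 -0.2 0 0 0 0.6;5.6 -6.8 -0.2 0 0 0 0.6'; python3 -c "
from h import *
stat()
cv2.imwrite('pics/n_wrist.png',eyes.get_image('wrist'))
cv2.imwrite('pics/n_scene.png',cv2.resize(eyes.get_image('scene')[150:250,270:410],None,fx=5,fy=5,interpolation=2))"
```

```text
t: 14.27
tool_pos: [0.505, -0.0115, 0.047]
eef_rot: [0.077, 0.703, -0.076, 0.703]
contact_force: [-0.5, 0.2, 0.6]
grip_width: 0.0344
t 14.27 st [-56.8   1.8] z 47.0 F st 0.09 0.49 0.59 w 34.4
```

View pics/n_scene.png

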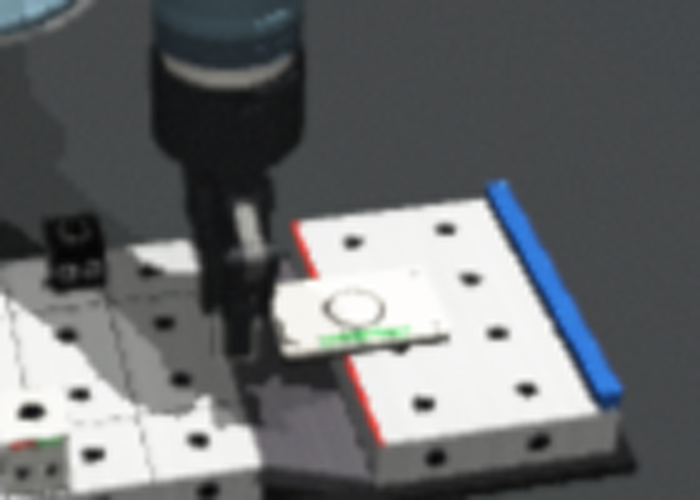

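View pics/n_wrist.png

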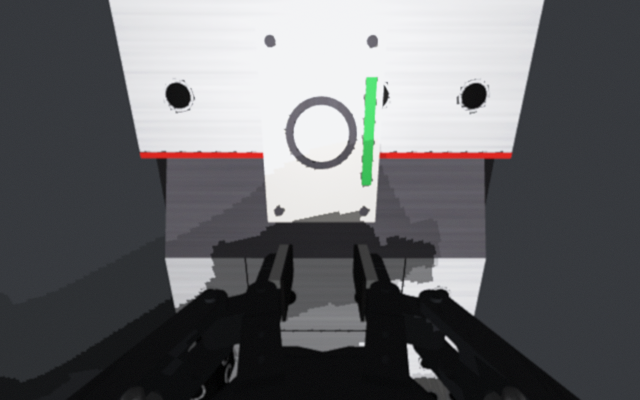

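```bash
python3 -m crank '0 0.6 0 0 0 0 0.6;0 1.1 0 0 0 0 0.6;0 1.5 0 0 0 0 0.6;0 1.9 0 0 0 0 0.6;0 2.3 0 0 0 0 0.6;0 2.7 0 0 0 0 0.6;0 3.1 0 0 0 0 0.6;0 3.5 0 0 0 0 0.6;0 3.9 0 0 0 0 0.6;0 4.3 0 0 0 0 0.6;0 4.7 0 0 0 0 0.6;0 5.1 0 0 0 0 0.6;0 5.5 0 0 0 0 0.6;0 5.9 0 0 0 0 0.6;0 6.2 0 0 0 0 0.6;0 6.5 0 0 0 0 0.6;0 6.7 0 0 0 0 0.6;0 6.8 0 0 0 0 0.6;0 6.8 0 0 0 0 0.6'; python3 -c "
from h import *
stat()
cv2.imwrite('pics/o_wrist.png',eyes.get_image('wrist'))
cv2.imwrite('pics/o_scene.png',cv2.resize(eyes.get_image('scene')[150:250,270:410],None,fx=5,fy=5,interpolation=2))"
```

```text
t: 15.95
tool_pos: [0.5192, 0.0544, 0.0468]
eef_rot: [0.077, 0.703, -0.077, 0.703]
contact_force: [-0.1, -0.5, 0.1]
grip_width: 0.0341
t 15.95 st [10.7  2.2] z 46.8 F st -0.51 -0.01 0.06 w 34.1
```

View pics/o_scene.png

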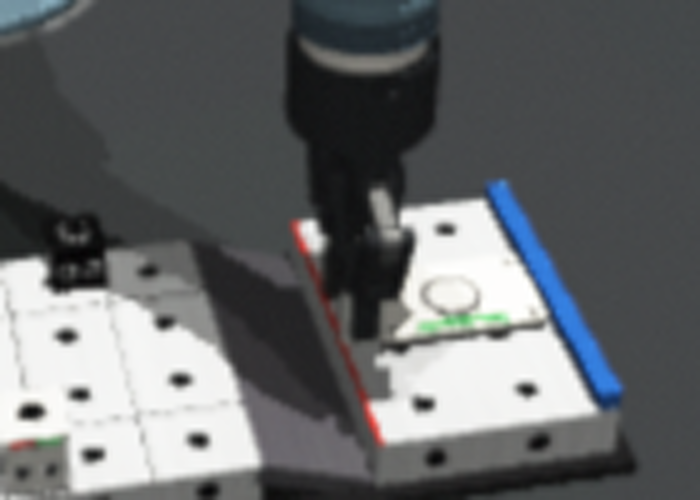

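View pics/o_wrist.png

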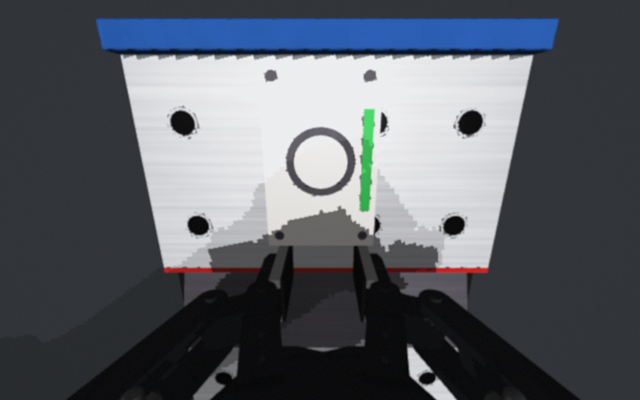

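```bash
python3 -m crank '0 0.1 0 0 0 0 0.6;0 0.2 0 0 0 0 0.6;0 0.3 0 0 0 0 0.6;0 0.3 0 0 0 0 0.6';python3 -m crank '0 0.1 0 0 0 0 0.6;0 0.1 0 0 0 0 0.6';python3 -m crank '0 0.1 0 0 0 0 0.6;0 0.1 0 0 0 0 0.6';python3 -m crank '0 0.1 0 0 0 0 0.6;0 0.1 0 0 0 0 0.6'; python3 -c "
from h import *
stat()"
```

```text
t: 16.38
tool_pos: [0.5199, 0.057, 0.0468]
eef_rot: [0.077, 0.703, -0.077, 0.703]
contact_force: [0.1, 0.1, 0.0]
grip_width: 0.0344
t: 16.55
tool_pos: [0.52, 0.0578, 0.0468]
eef_rot: [0.077, 0.703, -0.077, 0.703]
contact_force: [-0.5, -0.4, -0.8]
grip_width: 0.0339
t: 16.72
tool_pos: [0.5201, 0.0578, 0.0468]
eef_rot: [0.077, 0.703, -0.078, 0.703]
contact_force: [-0.2, -1.7, 0.7]
grip_width: 0.034
t: 16.88
tool_pos: [0.5201, 0.058, 0.0467]
eef_rot: [0.076, 0.703, -0.078, 0.702]
contact_force: [-1.3, -4.1, 2.7]
grip_width: 0.0343
t 16.88 st [14.3  2.1] z 46.7 F st -4.31 0.4 2.74 w 34.3
```

```bash
python3 -m crank '0 0.1 0 0 0 0 0.6;0 0.1 0 0 0 0 0.6;0 0.1 0 0 0 0 0.6'; python3 -c "
from h import *
stat()
cv2.imwrite('pics/p_wrist.png',eyes.get_image('wrist'))"
python3 -m crank '0 -0.2 0 0 0 0 0.6;0 -0.6 0 0 0 0 0.6;0 -1.2 0 0 0 0 0.6;0 -2.2 0 0 0 0 0.6;-0.5 -3.4 0 0 0 0 0.6;-3 -5.5 0 0 0 0 0.6;-6.5 -7 0 0 0 0 0.6;-10 -7 0 0 0 0 0.6;-12 -7 0 0 0 0 0.6;-12 -7 0 0 0 0 0.6;-12 -7 0 0 0 0 0.6'; python3 -c "
from h import *
stat()
cv2.imwrite('pics/q_wrist.png',eyes.get_image('wrist'))
cv2.imwrite('pics/q_top.png',eyes.get_image('top'))
cv2.imwrite('pics/q_scene.png',cv2.resize(eyes.get_image('scene')[150:270,230:410],None,fx=4,fy=4,interpolation=2))"
```

```text
t: 17.13
tool_pos: [0.5201, 0.058, 0.0467]
eef_rot: [0.076, 0.703, -0.079, 0.702]
contact_force: [-1.4, -6.5, 4.0]
grip_width: 0.0338
t 17.13 st [14.4  2.1] z 46.7 F st -6.68 -0.01 3.96 w 33.8
t: 18.1
tool_pos: [0.5068, -0.0079, 0.1684]
eef_rot: [0.077, 0.701, -0.077, 0.704]
contact_force: [-0.2, 0.3, 0.2]
grip_width: 0.0342
t 18.1 st [-52.8   0.8] z 168.4 F st 0.24 0.28 0.18 w 34.2
```

View pics/q_scene.png

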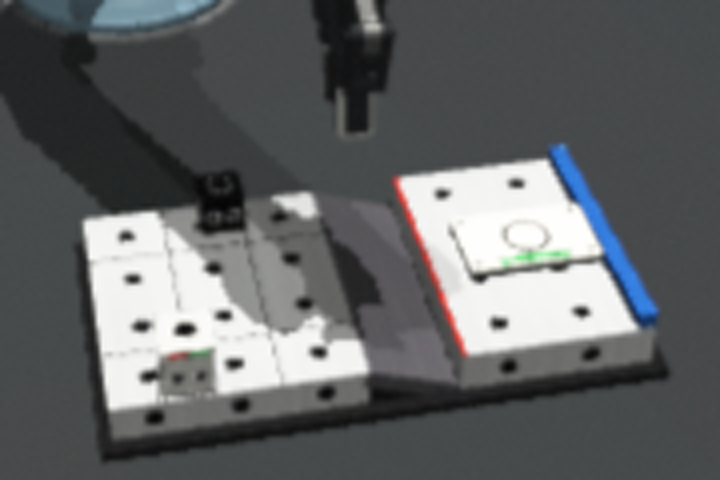

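View pics/q_wrist.png

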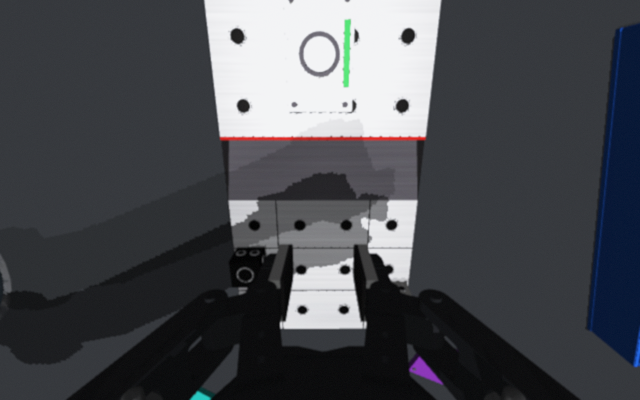

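View pics/q_top.png

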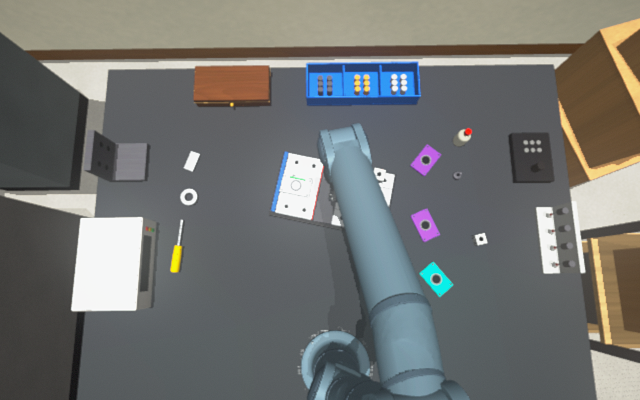

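```bash
python3 - <<'E'
from h import *
n='wrist'
print((st(ray(n,[(289.5,112),(353,112)],.037))*1e3).round(1).tolist())
print("holes",(st(ray(n,[(294.5,104.5),(345.5,104.5)],.045))*1e3).round(1).tolist())
cv2.imwrite('pics/r.png',cv2.resize(cv2.imread('pics/p_wrist.png')[0:160,200:440],None,fx=3.3,fy=3.3,interpolation=2))
E
```

```text
[[23.8, 33.9], [23.8, -22.8]]
holes [[30.1, 28.5], [30.1, -15.3]]
```

View pics/r.png

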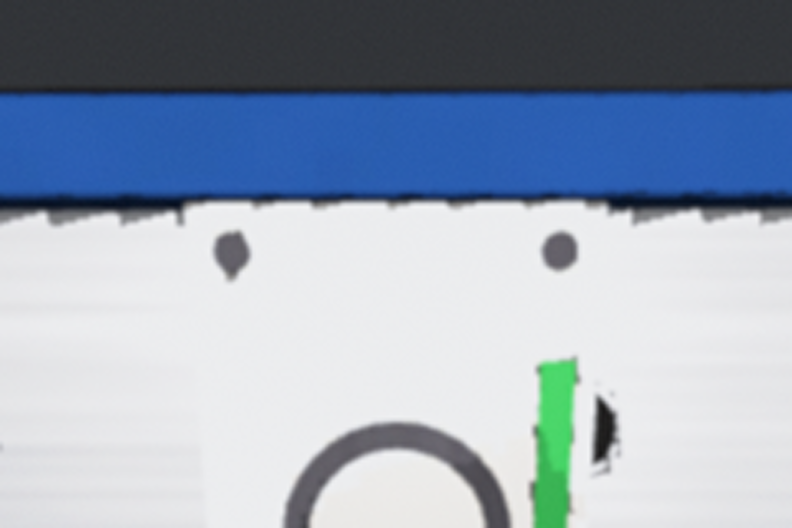

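```bash
python3 -c "
from station import order
print(order.sign_off())"
```

```text
the job is handed in; nothing more can be done
None
```

The cover plate is turned over, silver face up, and lies flat and square against the blue back stop. The job is handed in. It took about 18 s.

**How it went:** I pushed the plate along the near block with two part-open fingers. It squared up and its front dropped into the gap. I followed the tail up its arc until the plate toppled over the red edge. Then I pushed it along the far block to the stop and took the hand away. The plate was only pushed, never gripped or lifted.

**Last checks:**
- **Plate against the stop:** a close-up taken with the fingers still on the plate shows its edge meeting the bar with no visible gap. The pushing force rose to about 7 N and the plate stopped moving.
- **Squareness:** after I let go, both corners of the rear edge measured station x 23.8 mm. An ideal fit is 25 mm, and the calibration is good to about 2 mm.
- **Side position:** the plate sits about 5 mm to the +y side of the centre line.
- **Other objects:** by pixel comparison with the first pictures, the black and silver cubes are where they started, to within about 2 pixels. I saw no change to the rest by eye, without measuring.
- **Hand:** about 12 cm above the station and touching nothing.

No check failed. The station's x position differed by up to 3 mm between camera views, which did not affect the result.

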